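# Change the thread spools round between the stitching trays

### The arm

A 6-joint arm with a two-finger parallel gripper is mounted at the origin on a cart in front of the work surface, level with it; the furniture and walls round the work are solid. World frame = base frame: x ahead of the robot, y to its left, z up, the work surface at z = 0. Lengths are in m, angles in rad, forces in N, time in s.
With the tool pointing down it reaches from about 0.35 to 0.975 m from the base axis. Payload 4.9 kg.
Tool frame: the origin (TCP) lies between the finger pads; the fingertips stand 25 mm ahead of it and the grasp point (between the pads) lies 6 mm ahead of it (manip.tcp_to_tips is the z of the fingertips in the tool frame, in m); z points along the fingers, y is the line along which they close (so a half turn about z gives the same grasp; the last joint's range is limited). The gripper opens to 85 mm and grips with 20 to 120 N. Pads are 22 mm wide; open, the fingers measure 114 mm over their backs; the gripper's body (76 mm by 85 mm) begins 54 mm behind the grasp point. The pads swing forward as they close: fully open they stand 13 mm farther back than shut.
Start: joints at [-0.119, 0.053, 1.613, -0, 1.476, -0.119], TCP at [0.625, 0, 0.256] pointing down, gripper open.
Joint ranges: [-3.01, 3.01], [-1.01, 2.22], [0.06, 2.58], [-1.02, 4.17], [0.09, 2.62], [-3.14, 3.14]. Speed limits (rad/s): [2.57, 2.57, 3.14, 3.14, 3.14, 3.14].

### API

Orientations are given as a unit quaternion [w, x, y, z].
In Python, from plant import manip gives the robot as it stands. The module is installed in compiled form; this text tells all that it offers.
- The arm moves only by the tool arm_command, never from a script. Its argument "moves" is a list of rows, each a list of 3 entries, a list of its own where there are three numbers: the opening, from -1 (shut) to 1 (fully open), then the shift along the tool's x, y, z in units of 0.15 m (1.0 is 0.15 m), then the turn about the tool's z in units of 2 pi rad (1.0 is 2 pi rad). A call has 1 to 20 rows; each row is the pose to reach, as a shift and turn from the pose commanded when the call began, along the tool's axes at that moment, turning the shorter way round; what a row does not reach only later rows make up. A row lasts 1/12 s, in which the tool goes at most 41.7 mm and 7.16 degrees, less where a joint would pass 70% of its speed; a pose out of reach is approached as far as the arm can. A call with a number of a shift or a turn outside -1 to 1 is refused whole. A call with a gripper value outside its range is refused whole. The fingers move at their own pace and stop on an object; the grip force is fixed at half the most. Time passes only in rows, so rows that repeat a pose let the fingers close. It gives the time, the measured TCP pose, the force, the opening and the grip force at its end, in the units of the state.
- manip.state(): the state, without advancing time (a new reading comes with each control period).
- manip.grab_frame(name): name is "scene" or "side" or "wrist"; returns a dict with "frame" (400x640x3 uint8, red, green, blue), "fx", "fy", "cx", "cy" (pixels), "k1" (the pictures are not rectified: a ray, as slopes to the right and down, at radius r is drawn at 1 + k1 r^2 times it, then the intrinsics apply), "R" (3x3) and "t" (3): a world point X has camera coordinates R X + t. Camera axes: x right, y down, z forward; pixel columns grow to the right and rows downward; lengths in m; the calibration is good to about 2 mm. A picture is of the moment at which its call begins. There is no depth.
- manip.job_done(): hands the job in; it is judged then, once.
Trained networks look in a picture, given as the dict that the camera call returned (one of the last four; its "shot" number tells which), for a name from the list of things; names that differ only in an ending like _2 or _b are one class to them, and where a whole thing is asked for, a point or a joint stands for the part that bears it (a point fixed in the world has none). Each returns a list of dicts, best first, with "confidence" (0 to 1); they miss things now and then, are a little off and sometimes report something else, mostly with a low value. They report only what shows in the picture. A call takes as long as a camera call. They do not tell look-alikes from the thing itself.
- manip.search_frame(picture, target): "extent" ([left, top, right, bottom] in pixels, round what is visible of it).
The state is a dict: "time": time; "joint_pos": joint angles; "joint_vel": joint speeds; "joint_efforts": joint torques, N m; "tool_pos": TCP position; "tool_rot": TCP orientation; "contact_force": force on the tool from outside, world axes, zero at the start; "ft_torque": the same for the moment, N m; "gripper_width": opening from 0.0 (shut) to 1.0 (fully open); "grasp_force": force on a finger pad.
Only numpy, scipy, OpenCV 4.12 (cv2) and the standard library are available. Lean on these libraries where they do the work, as an engineer would, in place of code of your own. Each camera call takes 0.05 s, during which the arm holds its last target. There are 200 camera calls.

### The job

The three big thread spools stand on the wrong job trays. Change them round so that each ends standing fully down on the peg of the tray whose sole or insole has its colour (black, yellow, brown), parking one on the empty peg of the sewing-supplies tray meanwhile. Leave the sole and the two insoles lying as they are.

Things in the scene. Friction and masses are not known exactly. Their poses are not given: they have to be found in the camera images.
- spool_black: Upright spool of black thread on a card tube, 93 mm high, about 0.15 kg. Thread body 56 mm in diameter over its whole height up to 86 mm, foot rim 58 mm; above it a tube neck of 38 mm diameter. A 30 mm bore runs right through. Grip across the thread from above, fingertips about 40 mm below its top. Origin: centre of its underside, z up; yaw has no meaning.
- spool_yellow: Upright spool of yellow thread on a card tube, 93 mm high, about 0.15 kg. Thread body 56 mm in diameter over its whole height up to 86 mm, foot rim 58 mm; above it a tube neck of 38 mm diameter. A 30 mm bore runs right through. Grip across the thread from above, fingertips about 40 mm below its top. Origin: centre of its underside, z up; yaw has no meaning.
- spool_brown: Upright spool of dark brown thread on a card tube, 93 mm high, about 0.15 kg. Thread body 56 mm in diameter over its whole height up to 86 mm, foot rim 58 mm; above it a tube neck of 38 mm diameter. A 30 mm bore runs right through. Grip across the thread from above, fingertips about 40 mm below its top. Origin: centre of its underside, z up; yaw has no meaning.
- peg_black (a point): Peg at the near end of the tray in which the black rubber outsole lies: steel pin, 8 mm diameter, 62 mm high, foot cone 25 mm wide, 12 mm at 24 mm up. Point: pin axis at the felt washer's top, 10 mm above the bench, z up, x along the tray away from its near end; a seated spool's origin lies here. Fixed tray 400 x 116 mm, rim 18 mm high, peg 42 mm from its end.
- peg_yellow (a point): Peg at the near end of the tray in which the yellow insole lies: steel pin, 8 mm diameter, 62 mm high, foot cone 25 mm wide, 12 mm at 24 mm up. Point: pin axis at the felt washer's top, 10 mm above the bench, z up, x along the tray away from its near end; a seated spool's origin lies here. Fixed tray 400 x 116 mm, rim 18 mm high, peg 42 mm from its end.
- peg_brown (a point): Peg at the near end of the tray in which the brown ribbed insole lies: steel pin, 8 mm diameter, 62 mm high, foot cone 25 mm wide, 12 mm at 24 mm up. Point: pin axis at the felt washer's top, 10 mm above the bench, z up, x along the tray away from its near end; a seated spool's origin lies here. Fixed tray 400 x 116 mm, rim 18 mm high, peg 42 mm from its end.
- peg_spare (a point): Peg at the near end of the sewing-supplies tray (small spools, wax, brush), empty: steel pin, 8 mm diameter, 62 mm high, foot cone 25 mm wide, 12 mm at 24 mm up. Point: pin axis at the felt washer's top, 10 mm above the bench, z up, x along the tray away from its near end; a seated spool's origin lies here. Fixed tray 400 x 116 mm, rim 18 mm high, peg 42 mm from its end.
- black_sole: Black rubber outsole, 270 x 87 x 9 mm, lying loose in the tray of peg_black, lengthwise, about 200 mm behind that peg; it shows to which job the tray belongs. Origin: centre of its underside, x along its length. Stays where it is.
- yellow_insole: Yellow leather insole, 280 x 89 x 7 mm, lying loose in the tray of peg_yellow, lengthwise, about 200 mm behind that peg; it shows to which job the tray belongs. Origin: centre of its underside, x along its length. Stays where it is.
- brown_insole: Brown ribbed leather insole, 288 x 88 x 16 mm, lying loose in the tray of peg_brown, lengthwise, about 200 mm behind that peg; it shows to which job the tray belongs. Origin: centre of its underside, x along its length. Stays where it is.
There are look-alikes about, which are no part of the job. What is shaped like the spool_black but turquoise is not meant.

How it is judged:
On the way:
1. one of the three spools stands on the peg of the sewing-supplies tray (((horizontal distance between spool_black and peg_spare below 0.01 m and z of spool_black in the frame of peg_spare below 0.006 m) or (horizontal distance between spool_yellow and peg_spare below 0.01 m and z of spool_yellow in the frame of peg_spare below 0.006 m) or (horizontal distance between spool_brown and peg_spare below 0.01 m and z of spool_brown in the frame of peg_spare below 0.006 m))), for 0.2 s.
At the end, for the whole second after the job is handed in: Each spool stands on the peg of the tray with the sole of its colour: its origin within 10 mm sideways of the peg's axis and less than 6 mm above the felt washer, tilted less than 0.1 rad, released and at rest (under 0.02 m/s) (horizontal distance between spool_black and peg_black below 0.01 m and z of spool_black in the frame of peg_black below 0.006 m and angle between each of spool_black, spool_yellow, spool_brown's own z axis and vertical below 0.1 rad and linear speed of each of spool_black, spool_yellow, spool_brown below 0.02 m/s and contact force between each of spool_black, spool_yellow, spool_brown and the fingers below 0.1 N and horizontal distance between spool_yellow and peg_yellow below 0.01 m and z of spool_yellow in the frame of peg_yellow below 0.006 m and horizontal distance between spool_brown and peg_brown below 0.01 m and z of spool_brown in the frame of peg_brown below 0.006 m); the robot touches nothing.
It fails at once if the sole or an insole is shifted by more than 30 mm (distance of any of black_sole, yellow_insole, brown_insole from where it was at the start of the episode above 0.03 m).
It also fails if it takes over 102 s, if anything falls off the work surface, if the arm or the gripper's body presses on something with over 40 N, if the wrist force passes 120 N, or if a joint passes its speed limit or range.

## Working session

There is one attempt and no reset: what is moved stays moved. The work goes in short steps, Python scripts to look and compute and a tool call to move; the robot and the scene stay as the last step left them, time stands still between calls to the robot, and variables do not carry over. Pictures are saved under pics/ and viewed, at most 14 in all, crops included, and the job is handed in when it is done.

Besides the shell and the picture viewer there is one more tool, called after "Call:" as name(argument=value, ...), one argument or row to a line, values as JSON. arm_command: Moves the arm, as the interface text tells. Shifts and turns lie within -1 to 1; 1 stands for 0.15 m of shift or 2 pi rad of turn. Its arguments: {"type":"object","properties":{"moves":{"type":"array"}},"required":["moves"]}

```bash
mkdir -p pics; ls
cat > h.py <<'E'
import numpy as np, cv2
from plant import manip
def ray(p,u,v):
    K=np.array([[p['fx'],0,p['cx']],[0,p['fy'],p['cy']],[0,0,1.]])
    # invert x_d = x(1+k1 r^2)
    xy=cv2.undistortPoints(np.array([[[u,v]]],float),K,np.array([p['k1'],0,0,0.]))[0,0]
    R=np.array(p['R']);t=np.array(p['t'])
    return -R.T@t, R.T@np.array([xy[0],xy[1],1.])
def onz(p,u,v,z):
    o,d=ray(p,u,v); return o+d*(z-o[2])/d[2]
def proj(p,X):
    c=np.array(p['R'])@np.array(X,float)+np.array(p['t']); x,y=c[:2]/c[2]; s=1+p['k1']*(x*x+y*y)
    return np.array([p['fx']*x*s+p['cx'],p['fy']*y*s+p['cy']])
def save(p,n): cv2.imwrite('pics/'+n,cv2.cvtColor(p['frame'],cv2.COLOR_RGB2BGR))
E
python3 - <<'E'
from h import *
print(manip.state(), manip.tcp_to_tips)
for n in ['scene','side','wrist']:
    p=manip.grab_frame(n); save(p,n+'0.png')
    print(n,-np.array(p['R']).T@p['t'])
    for k in ['spool_black','spool_yellow','spool_brown','black_sole','yellow_insole','brown_insole','peg_spare']:
        try: print(k,[(np.round(d['extent']).tolist(),round(d['confidence'],2)) for d in manip.search_frame(p,k)][:5])
        except Exception as e: print(k,e)
E
```

```text
pics
{'time': 0.0, 'joint_pos': array([-1.18999293e-01,  5.33766631e-02,  1.61430654e+00, -1.14063421e-05,
        1.47599592e+00, -1.18978626e-01]), 'joint_vel': array([-8.01428659e-04,  9.13384255e-04,  3.50930379e-05,  2.46829638e-04,
       -1.29891444e-03, -7.71227293e-04]), 'joint_efforts': array([ 2.70554956e-04, -3.93670499e+01, -3.70175600e+01, -1.62778279e-04,
        6.93513779e-03, -6.06393527e-06]), 'tool_pos': array([6.24423975e-01, 6.68194910e-05, 2.55043198e-01]), 'tool_rot': array([-8.16521717e-04,  7.07113317e-01,  7.07099475e-01, -6.49356213e-04]), 'contact_force': array([ 1.02612399, -0.51506692, -0.47585312]), 'ft_torque': array([-0.0252237 ,  0.04591164,  0.00690343]), 'grasp_force': 0.0, 'gripper_width': 0.9992981740454151} 0.025
scene [-0.13932172 -0.90547353  0.64722393]
spool_black [([235.0, 162.0, 256.0, 192.0], 0.94), ([194.0, 176.0, 219.0, 208.0], 0.6)]
spool_yellow [([269.0, 179.0, 289.0, 214.0], 0.59)]
spool_brown [([378.0, 230.0, 406.0, 281.0], 0.87), ([296.0, 175.0, 371.0, 211.0], 0.34)]
black_sole [([406.0, 220.0, 478.0, 265.0], 0.97)]
yellow_insole 
[... 418 characters left out ...]
_sole [([382.0, 236.0, 478.0, 293.0], 0.8), ([296.0, 161.0, 392.0, 194.0], 0.48)]
yellow_insole [([270.0, 128.0, 348.0, 157.0], 0.57)]
brown_insole [([295.0, 162.0, 388.0, 192.0], 0.88), ([269.0, 164.0, 288.0, 199.0], 0.18)]
peg_spare [([304.0, 191.0, 458.0, 262.0], 0.67)]
wrist [0.62418223 0.07626845 0.37231224]
spool_black [([91.0, 1.0, 203.0, 87.0], 0.56)]
spool_yellow [([89.0, 1.0, 201.0, 87.0], 0.69)]
spool_brown [([221.0, 369.0, 248.0, 383.0], 0.69)]
black_sole [([296.0, 346.0, 435.0, 386.0], 0.72)]
yellow_insole [([190.0, 202.0, 543.0, 304.0], 0.45)]
brown_insole [([227.0, 27.0, 515.0, 126.0], 0.91)]
peg_spare [([191.0, 204.0, 543.0, 302.0], 0.91), ([230.0, 29.0, 514.0, 124.0], 0.18)]
```

View pics/scene0.png

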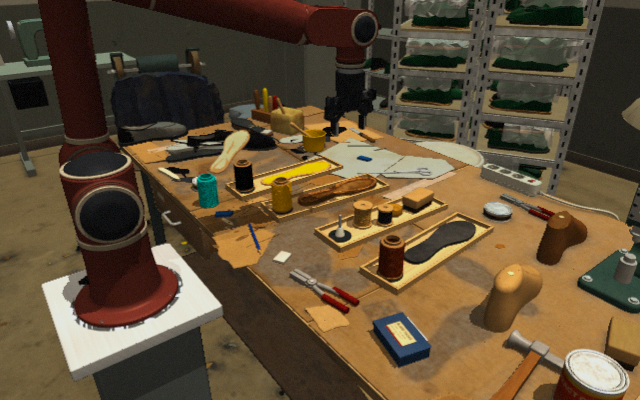

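View pics/side0.png

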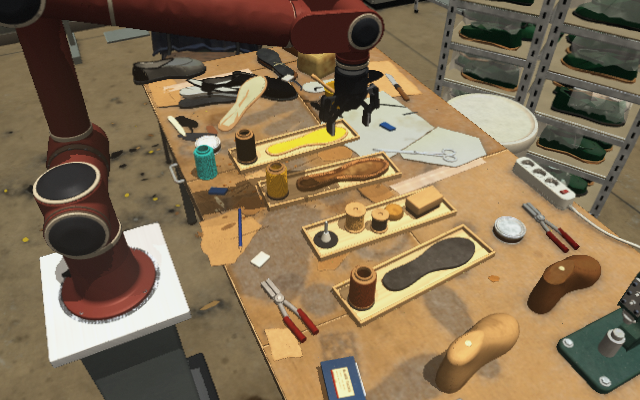

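View pics/wrist0.png

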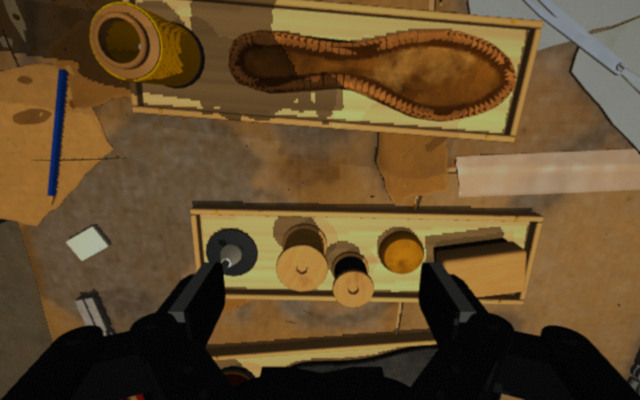

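The scene and side pictures show black (scene 245,177) on the yellow tray, yellow (281,195) on the brown tray and brown (391,256) on the black tray. The spare peg is at scene (340,230). The turquoise look-alike at (207,190) is to be left alone. In the wrist picture the spare peg is at (230,255) and the top ring of the yellow spool at about (128,40).

```bash
cat >> h.py <<'E'
from scipy.optimize import least_squares
A=np.linspace(0,2*np.pi,48,endpoint=False)
def pts(x,y,z0=0.01):
    P=[]
    for r,z in((.029,0),(.028,.086),(.019,.093)): P+= [(x+r*np.cos(a),y+r*np.sin(a),z0+z) for a in A]
    return P
def box(p,x,y,z0=0.01):
    q=np.array([proj(p,X) for X in pts(x,y,z0)]); return np.r_[q.min(0),q.max(0)]
def fit(obs,x0,z0=0.01):
    r=least_squares(lambda v:np.concatenate([box(p,*v,z0)-b for p,b in obs]),x0,loss='soft_l1')
    return r.x,r.fun
E
python3 - <<'E'
from h import *
ps={n:manip.grab_frame(n) for n in('scene','side','wrist')}
S={'black':[('scene',[235,162,256,192]),('side',[233,132,257,162])],
'yellow':[('scene',[269,179,289,214]),('side',[269,161,287,200])],
'brown':[('scene',[378,230,406,281]),('side',[350,267,376,308])],
'turq':[('scene',[194,176,219,208]),('side',[192,143,216,181])]}
for k,o in S.items():
    for z0 in (0.01,):
        x,f=fit([(ps[a],np.array(b)) for a,b in o],[.5,0],z0); print(k,x.round(4),f.round(1))
w=ps['wrist']
print('yellow top',onz(w,128,40,.103),'spare base',onz(w,232,252,.010),'tip',onz(w,230,258,.072))
print('spare scene', onz(ps['scene'],340,235,.01),'side',onz(ps['side'],325,240,.01))
print('tray cr',[onz(w,u,v,.018).round(3).tolist() for u,v in((192,208),(541,213),(526,299),(197,297))])
print('brown tray',[onz(w,u,v,.018).round(3).tolist() for u,v in((540,24),(514,138),(134,110))])
cv2.imwrite('pics/crop1.png',cv2.cvtColor(cv2.resize(w['frame'][:310,70:330],None,fx=2,fy=1.9,interpolation=cv2.INTER_CUBIC),cv2.COLOR_RGB2BGR))
# tool frame of wrist cam
from scipy.spatial.transform import Rotation as Ro
s=manip.state(); T=Ro.from_quat(np.r_[s['tool_rot'][1:],s['tool_rot'][0]]).as_matrix()
print('cam in tool',T.T@(-w['R'].T@w['t']-s['tool_pos'])); print((w['R']@T).round(3))
E
```

```text
black [0.4515 0.2895] [-0.4 -1.6 -0.7  2.1  1.9 -2.   0.   3.5]
yellow [0.4711 0.1132] [ 0.9 -1.5  2.2  0.2 -5.4  0.6 -0.7 -0.6]
brown [ 0.5064 -0.3026] [ 0.1  4.3 -0.  -0.3 -1.5 -4.   1.3  0.5]
turq [0.3189 0.2757] [ 1.5 -3.7 -0.2  0.  -0.8  1.2 -0.1 -0.3]
yellow top [0.48259859 0.1164897  0.103     ] spare base [ 0.51743842 -0.09872586  0.01      ] tip [ 0.53320137 -0.07530516  0.072     ]
spare scene [ 0.51799021 -0.10129181  0.01      ] side [ 0.51261844 -0.10774482  0.01      ]
tray cr [[0.48, -0.041, 0.018], [0.869, -0.047, 0.018], [0.872, -0.158, 0.018], [0.472, -0.155, 0.018]]
brown tray [[0.831, 0.143, 0.018], [0.825, 0.036, 0.018], [0.433, 0.064, 0.018]]
cam in tool [ 0.07627694 -0.0008009  -0.11596552]
[[-0.001  1.     0.001]
 [-0.955 -0.    -0.298]
 [-0.298 -0.001  0.955]]
```

View pics/crop1.png

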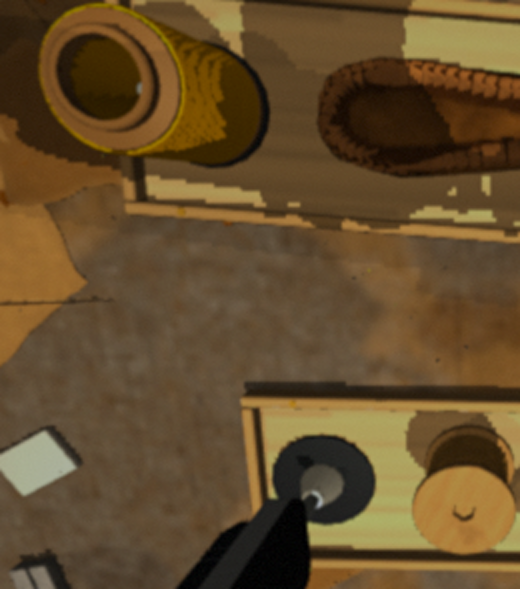

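The crop shows the spare washer centred at wrist (232,252), with its tip hidden by a finger. That puts the peg at about (0.517, -0.099), which agrees with the tray corners. The yellow top ring is at (122,39). I'll turn the gripper 90° so it closes across the tray, and hover over the yellow spool.

Call:
arm_command(
  moves=[
    [1,[0.767,-1,0],-0.25],
    [1,[0.767,-1,0],-0.25],
    [1,[0.767,-1,0],-0.25],
    [1,[0.767,-1,0],-0.25],
    [1,[0.767,-1,0],-0.25],
    [1,[0.767,-1,0],-0.25],
    [1,[0.767,-1,0],-0.25],
    [1,[0.767,-1,0],-0.25],
    [1,[0.767,-1,0],-0.25],
    [1,[0.767,-1,0],-0.25],
    [1,[0.767,-1,0],-0.25],
    [1,[0.767,-1,0],-0.25],
    [1,[0.767,-1,0],-0.25],
    [1,[0.767,-1,0],-0.25],
    [1,[0.767,-1,0],-0.25],
    [1,[0.767,-1,0],-0.25],
  ],
)

```text
time: 2.68
tool_pos: [0.475, 0.115, 0.2564]
tool_rot: [0.0, 0.001, 1.0, -0.0]
contact_force: [0.4, 0.6, -0.1]
gripper_width: 0.999
grasp_force: 0.0
```

Run:
```python
from h import *
w=manip.grab_frame('wrist'); save(w,'w1.png'); s=manip.state(); print(s['time'],s['tool_pos'],s['tool_rot'],s['joint_pos'])
for k in ['spool_yellow','peg_spare','spool_black']: print(k,[(np.round(d['extent']).tolist(),round(d['confidence'],2)) for d in manip.search_frame(w,k)][:3])
for z in (0.01,.096,.103): print(z,proj(w,[.475,.115,z]))
```

```text
2.7333 [0.47498639 0.11503774 0.2563689 ] [5.54535055e-05 6.62410753e-04 9.99999779e-01 9.54365656e-06] [ 8.51961587e-02 -2.82938658e-01  1.92116527e+00  9.52810630e-06
  1.50325391e+00 -1.48427599e+00]
spool_yellow [([290.0, 145.0, 353.0, 222.0], 0.61)]
peg_spare [([70.0, 168.0, 191.0, 319.0], 0.77)]
spool_black [([466.0, 120.0, 575.0, 197.0], 0.91), ([470.0, 2.0, 586.0, 54.0], 0.58)]
0.01 [321.43157341 171.03798936]
0.096 [321.43575718 192.03444231]
0.103 [321.43620549 194.28509935]
```

View pics/w1.png

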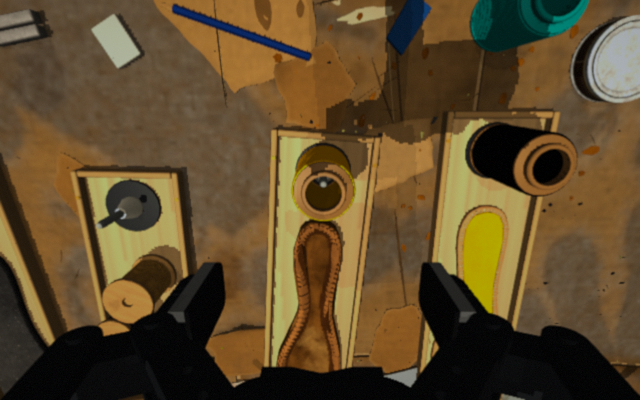

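The yellow spool is under the tool, with its neck ring at about (324,190) and the pin tip at (323,181). The spare washer is at (133,206) and its peg tip near (103,221). The black neck ring is at (552,165). I'll compute positions and overlay the models to check them.

```bash
cat >> h.py <<'E'
def circ(img,p,x,y,z,r,c,sc,off):
    q=np.array([(proj(p,[x+r*np.cos(a),y+r*np.sin(a),z])-off)*sc for a in A]).astype(np.int32)
    cv2.polylines(img,[q],True,c,1)
def overlay(p,items,crop,sc,name):
    u0,v0,u1,v1=crop
    im=cv2.cvtColor(cv2.resize(p['frame'][v0:v1,u0:u1],None,fx=sc,fy=sc,interpolation=cv2.INTER_CUBIC),cv2.COLOR_RGB2BGR)
    for kind,x,y in items:
        if kind=='s':
            circ(im,p,x,y,.103,.019,(255,255,0),sc,(u0,v0)); circ(im,p,x,y,.096,.028,(0,255,0),sc,(u0,v0)); circ(im,p,x,y,.01,.029,(0,0,255),sc,(u0,v0))
        else:
            circ(im,p,x,y,.010,.0125,(255,255,0),sc,(u0,v0)); circ(im,p,x,y,.072,.004,(0,0,255),sc,(u0,v0)); circ(im,p,x,y,.010,.028,(0,255,0),sc,(u0,v0))
    cv2.imwrite('pics/'+name,im)
E
python3 - <<'E'
from h import *
w=manip.grab_frame('wrist')
Y=onz(w,324,191,.103); B=onz(w,552,165,.103); Sp=onz(w,133,206,.010)
print(Y,B,Sp,'tip',onz(w,103,221,.072), 'ytip',onz(w,323,181,.072))
overlay(w,[('s',*Y[:2]),('s',*B[:2]),('p',*Sp[:2])],(60,90,600,260),1.48,'o1.png')
E
```

```text
[0.47212975 0.11714005 0.103     ] [0.45048538 0.30253324 0.103     ] [ 0.51513178 -0.09910782  0.01      ] tip [ 0.51007777 -0.093565    0.072     ] ytip [0.47112368 0.11644606 0.072     ]
```

View pics/o1.png

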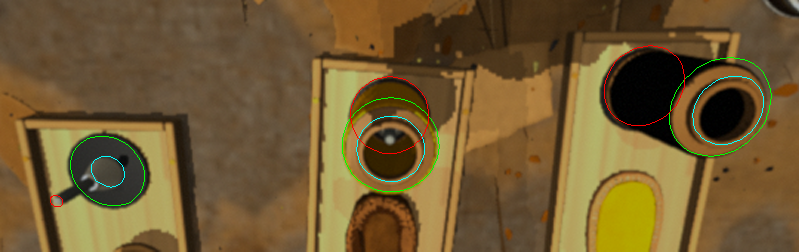

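Call:
arm_command(
  moves=[
    [1,[0.02,0.013,0.3],0],
    [1,[0.02,0.013,0.5],0],
    [1,[0.02,0.013,0.7],0],
    [1,[0.02,0.013,0.9],0],
    [1,[0.02,0.013,1.0],0],
    [1,[0.02,0.013,1.0],0],
  ],
)

```text
time: 3.43
tool_pos: [0.4686, 0.1167, 0.1016]
tool_rot: [-0.004, 0.0, 1.0, -0.0]
contact_force: [-0.1, 0.7, -1.0]
gripper_width: 0.995
grasp_force: 0.0
```

Call:
arm_command(
  moves=[
    [1,[0,0,0.12],0],
    [1,[0,0,0.12],0],
    [1,[0,0,0.12],0],
    [-1,[0,0,0.12],0],
    [-1,[0,0,0.12],0],
    [-1,[0,0,0.12],0],
    [-1,[0,0,0.12],0],
    [-1,[0,0,0.12],0],
    [-1,[0,0,0.12],0],
    [-1,[0,0,0.12],0],
    [-1,[0,0,0.12],0],
    [-1,[0,0,0.12],0],
  ],
)

```text
time: 4.43
tool_pos: [0.4733, 0.117, 0.0904]
tool_rot: [0.001, -0.0, 1.0, 0.0]
contact_force: [-1.6, -0.6, 6.2]
gripper_width: 0.633
grasp_force: 63.2
```

Call:
arm_command(
  moves=[
    [-1,[0,0,-0.1],0],
    [-1,[0,0,-0.3],0],
    [-1,[0,0,-0.5],0],
    [-1,[0,0,-0.7],0],
    [-1,[0,0,-0.9],0],
    [-1,[0,0,-1],0],
    [-1,[0,0,-1],0],
    [-1,[0,0,-1],0],
  ],
)

```text
time: 5.1
tool_pos: [0.4722, 0.117, 0.2388]
tool_rot: [0.001, -0.0, 1.0, 0.0]
contact_force: [-0.2, 0.4, -2.6]
gripper_width: 0.629
grasp_force: 63.8
```

Run:
```python
from h import *
w=manip.grab_frame('wrist'); save(w,'w2.png'); s=manip.state(); print(s['time'],s['tool_pos'],s['tool_rot'],s['contact_force'],s['gripper_width'])
x,y,z=s['tool_pos']
# neck top expected
print([proj(w,[x,y,z+d]) for d in (.006,.013,.02)])
```

```text
5.15 [0.47133284 0.11694923 0.23707415] [-7.95501285e-04  3.26951168e-06  9.99999681e-01 -6.58719566e-05] [ 0.27137084 -0.09898007 -1.8959296 ] 0.6286096647808946
[array([321.34306858, 304.4992522 ]), array([321.34235437, 315.79557778]), array([321.34155617, 328.39514779])]
```

View pics/w2.png

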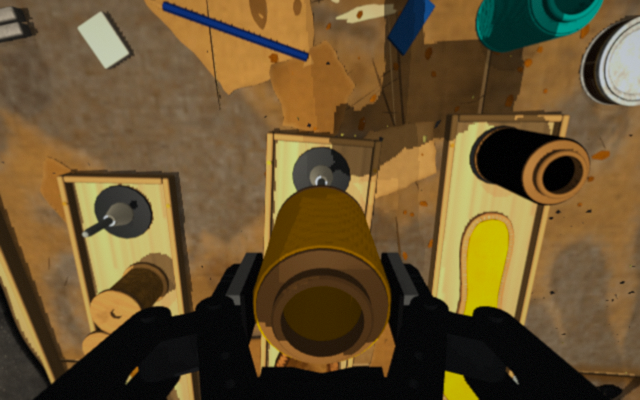

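Yellow is held centred, with its neck ring at (320,312) against (321,316) expected. The brown peg's washer is now visible at (321,170) and the spare washer at (122,211).

Run:
```python
from h import *
w=manip.grab_frame('wrist'); s=manip.state(); print(s['tool_pos'])
hsv=cv2.cvtColor(w['frame'],cv2.COLOR_RGB2HSV)
for u,v in((321,170),(122,211)):
    print('peg',onz(w,u,v,.010).round(4))
print('tips',onz(w,321,181,.072).round(4),onz(w,86,235,.072).round(4))
print('shift to spare (.515,-.099):',(np.array([-(.515-s['tool_pos'][0]),-.099-s['tool_pos'][1]])/.15).round(3))
for z in(.01,.034,.072): print(z,proj(w,[.515,-.099,z]),proj(w,[.472,.117,z]))
```

```text
[0.4708901  0.11690018 0.23607911]
peg [0.4657 0.1164 0.01  ]
peg [ 0.5106 -0.0986  0.01  ]
tips [0.4625 0.1165 0.072 ] [ 0.5125 -0.0962  0.072 ]
shift to spare (.515,-.099): [-0.294 -1.439]
0.01 [122.35036426 214.8027524 ] [321.54988069 175.87485908]
0.034 [108.91619793 222.65225506] [321.55597214 181.29687583]
0.072 [ 83.48652037 237.50715947] [321.56757596 191.6253755 ]
```

Call:
arm_command(
  moves=[
    [-1,[-0.15,-0.25,0],0],
    [-1,[-0.3,-0.5,0],0],
    [-1,[-0.3,-0.75,0],0],
    [-1,[-0.3,-1,0],0],
    [-1,[-0.3,-1,0],0],
  ],
)

```text
time: 5.62
tool_pos: [0.516, -0.0383, 0.2355]
tool_rot: [-0.002, 0.003, 1.0, -0.001]
contact_force: [1.0, -0.2, -1.7]
gripper_width: 0.632
grasp_force: 64.3
```

Call:
arm_command(
  moves=[
    [-1,[0,-0.24,0],0],
    [-1,[0,-0.44,0],0],
    [-1,[0,-0.44,0],0],
    [-1,[0,-0.44,0],0],
    [-1,[0,-0.44,0],0],
    [-1,[0,-0.44,0],0],
    [-1,[0,-0.44,0],0],
    [-1,[0,-0.44,0],0],
    [-1,[0,-0.44,0],0],
  ],
)

```text
time: 6.37
tool_pos: [0.517, -0.0983, 0.2383]
tool_rot: [0.0, -0.001, 1.0, 0.0]
contact_force: [0.1, 0.0, -1.8]
gripper_width: 0.63
grasp_force: 64.7
```

```bash
cat > m.py <<'E'
from h import *
import sys
s=manip.state(); w=manip.grab_frame('wrist'); s2=manip.state(); print(s['tool_pos'].round(4),s2['tool_pos'].round(4),s2['tool_rot'].round(4),s2['time'])
save(w,sys.argv[1])
g=w['frame'].astype(int); m=((g.max(2)<75)&(g.max(2)-g.min(2)<14)).astype(np.uint8)
m=cv2.morphologyEx(m,cv2.MORPH_OPEN,np.ones((3,3)))
n,l,st,c=cv2.connectedComponentsWithStats(m)
for i in range(1,n):
    if st[i,4]>250 and st[i,1]<300: print(st[i],c[i].round(1),onz(w,*c[i],.01).round(4))
E
python3 m.py w3.png
```

```text
[ 0.517  -0.0983  0.2383] [ 0.517  -0.0984  0.2383] [ 0.e+00 -5.e-04  1.e+00 -0.e+00] 6.4167
[ 502  104   71   59 2238] [532.3 132.6] [0.4736 0.1148 0.01  ]
[323 146  24  42 648] [335.6 167.4] [ 0.5093 -0.0835  0.01  ]
[   36   222   572   178 40434] [303.4 345.6] [ 0.7339 -0.1206  0.01  ]
```

View pics/w3.png

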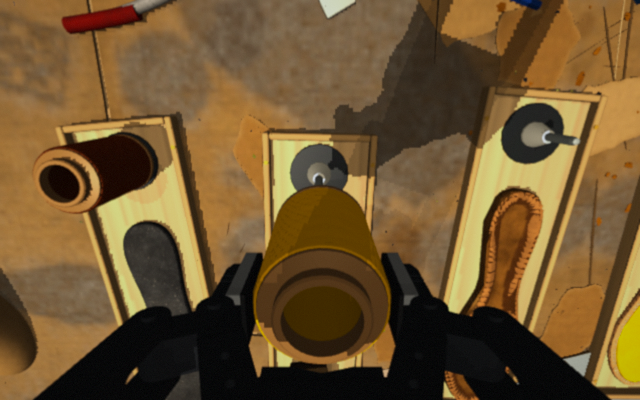

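Spool held over the spare tray; its washer spans u 291–348 with its top edge at v≈143, so the centre is near (319.5,171). The brown washer is at (534,133) with its tip at (578,141).

Run:
```python
from h import *
w=manip.grab_frame('wrist'); s=manip.state(); print(s['tool_pos'])
print('spare',onz(w,319.5,171,.01),'brown',onz(w,533,133,.01),'btip',onz(w,578,141,.072),'brown spool',onz(w,64,182,.103))
im=w['frame']
S=onz(w,319.5,171,.01); Bk=onz(w,533,133,.01); Br=onz(w,64,182,.103)
overlay(w,[('p',*S[:2]),('p',*Bk[:2]),('p',.515,-.099),('s',*Br[:2])],(30,90,600,260),1.4,'o2.png')
```

```text
[ 0.51703306 -0.09857006  0.23839193]
spare [ 0.51319766 -0.10048939  0.01      ] brown [0.47409818 0.11538909 0.01      ] btip [0.4745394  0.11558285 0.072     ] brown spool [ 0.50211461 -0.29672399  0.103     ]
```

View pics/o2.png

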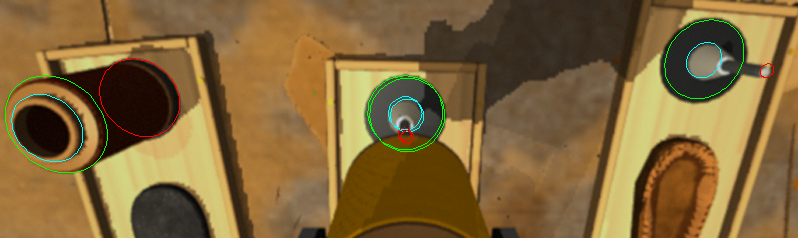

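Call:
arm_command(
  moves=[
    [-1,[0.02,-0.01,0],0],
    [-1,[0.02,-0.01,0.15],0],
    [-1,[0.02,-0.01,0.3],0],
    [-1,[0.02,-0.01,0.45],0],
    [-1,[0.02,-0.01,0.58],0],
    [-1,[0.02,-0.01,0.68],0],
    [-1,[0.02,-0.01,0.76],0],
    [-1,[0.02,-0.01,0.82],0],
    [-1,[0.02,-0.01,0.86],0],
    [-1,[0.02,-0.01,0.89],0],
    [-1,[0.02,-0.01,0.92],0],
    [-1,[0.02,-0.01,0.94],0],
    [-1,[0.02,-0.01,0.95],0],
    [-1,[0.02,-0.01,0.96],0],
    [-1,[0.02,-0.01,0.97],0],
    [-1,[0.02,-0.01,0.97],0],
  ],
)

```text
time: 7.8
tool_pos: [0.514, -0.1005, 0.0928]
tool_rot: [0.0, -0.0, 1.0, -0.0]
contact_force: [0.2, -0.3, -2.3]
gripper_width: 0.631
grasp_force: 64.7
```

Call:
arm_command(
  moves=[
    [-1,[0,0,0.012],0],
    [-1,[0,0,0.012],0],
    [1,[0,0,0.012],0],
    [1,[0,0,0.012],0],
    [1,[0,0,0.012],0],
    [1,[0,0,0.012],0],
    [1,[0,0,0.012],0],
    [1,[0,0,0.012],0],
    [1,[0,0,-0.1],0],
    [1,[0,0,-0.3],0],
    [1,[0,0,-0.5],0],
    [1,[0,0,-0.7],0],
    [1,[0,0,-0.9],0],
    [1,[0,0,-1],0],
    [1,[0,0,-1],0],
    [1,[0,0,-1],0],
    [1,[0,0,-1],0],
    [1,[0,0,-1],0],
  ],
)

```text
time: 9.3
tool_pos: [0.513, -0.1002, 0.2404]
tool_rot: [-0.002, -0.0, 1.0, 0.001]
contact_force: [-0.3, 0.0, -0.1]
gripper_width: 0.998
grasp_force: 0.0
```

```bash
python3 m.py w4.png
```

```text
[ 0.513  -0.1002  0.2404] [ 0.513  -0.1002  0.2405] [-1.8e-03 -0.0e+00  1.0e+00  6.0e-04] 9.35
[ 502  109   70   58 2208] [531.6 137. ] [0.4737 0.1149 0.01  ]
[    3   226   637   174 40788] [307.6 350.2] [ 0.737  -0.1174  0.01  ]
[288 283  26  17 267] [298.8 291.8] [ 0.6537 -0.1268  0.01  ]
```

View pics/w4.png

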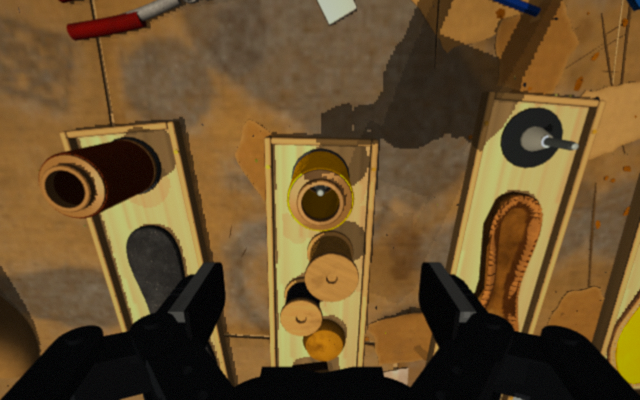

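Yellow stands on the spare peg, ring at (321,201) around the pin tip. Next I'll hover over the brown spool, whose ring is at (69,187).

Call:
arm_command(
  moves=[
    [1,[0.05,-0.25,0],0],
    [1,[0.07,-0.5,0],0],
    [1,[0.07,-0.75,0],0],
    [1,[0.07,-1,0],0],
    [1,[0.07,-1,0],0],
  ],
)

```text
time: 9.77
tool_pos: [0.5024, -0.2555, 0.2412]
tool_rot: [-0.001, 0.003, 1.0, -0.001]
contact_force: [-0.5, 0.5, -0.0]
gripper_width: 1.002
grasp_force: 0.0
```

Call:
arm_command(
  moves=[
    [1,[0,-0.2,0],0],
    [1,[0,-0.33,0],0],
    [1,[0,-0.33,0],0],
    [1,[0,-0.33,0],0],
    [1,[0,-0.33,0],0],
    [1,[0,-0.33,0],0],
    [1,[0,-0.33,0],0],
    [1,[0,-0.33,0],0],
    [1,[0,-0.33,0],0],
  ],
)

```text
time: 10.52
tool_pos: [0.5036, -0.2994, 0.2429]
tool_rot: [0.0, -0.0, 1.0, -0.0]
contact_force: [-0.4, 0.1, 0.5]
gripper_width: 0.994
grasp_force: 0.0
```

```bash
python3 m.py w5.png
python3 - <<'E'
from h import *
w=manip.grab_frame('wrist'); s=manip.state(); p=s['tool_pos']
overlay(w,[('s',p[0],p[1])],(220,100,420,260),3,'o3.png')
print(onz(w,320,200,.103), proj(w,[p[0],p[1],.103]))
E
```

```text
[ 0.5036 -0.2994  0.2429] [ 0.5036 -0.2995  0.243 ] [ 1.e-04 -3.e-04  1.e+00 -1.e-04] 10.5667
[185  10  16  71 529] [193.   44.8] [ 0.3786 -0.4216  0.01  ]
[ 37 193  25  28 536] [ 48.6 205.6] [ 0.5394 -0.5975  0.01  ]
[    3   232   637   168 43477] [323.8 349.9] [ 0.7311 -0.2965  0.01  ]
[ 0.50453714 -0.30075807  0.103     ] [321.36880127 198.8614556 ]
```

View pics/o3.png

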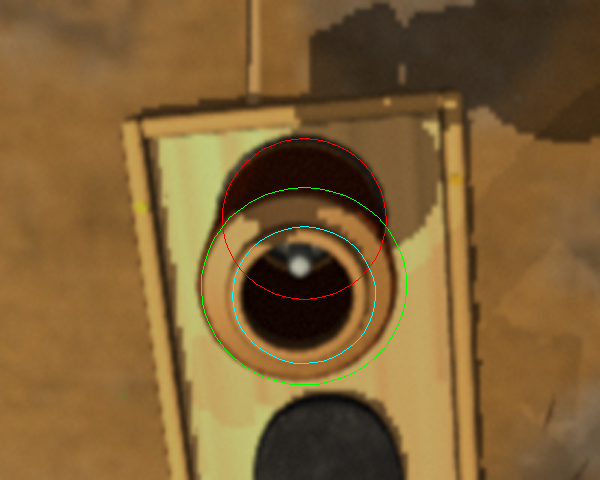

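Brown overlay fits within about 1.5 mm, with the actual ring slightly left at y≈-0.301. I'll descend, grip and lift.

Call:
arm_command(
  moves=[
    [1,[0,-0.01,0.2],0],
    [1,[0,-0.01,0.4],0],
    [1,[0,-0.01,0.6],0],
    [1,[0,-0.01,0.8],0],
    [1,[0,-0.01,0.95],0],
    [1,[0,-0.01,1],0],
    [1,[0,-0.01,1],0],
    [1,[0,-0.01,1],0],
    [-1,[0,-0.01,1],0],
    [-1,[0,-0.01,1],0],
    [-1,[0,-0.01,1],0],
    [-1,[0,-0.01,1],0],
    [-1,[0,-0.01,1],0],
    [-1,[0,-0.01,1],0],
    [-1,[0,-0.01,1],0],
    [-1,[0,-0.01,1],0],
  ],
)

```text
time: 11.95
tool_pos: [0.505, -0.3024, 0.0957]
tool_rot: [0.002, -0.0, 1.0, -0.001]
contact_force: [-0.2, 1.8, 6.6]
gripper_width: 0.634
grasp_force: 63.5
```

Call:
arm_command(
  moves=[
    [-1,[0,0,-0.1],0],
    [-1,[0,0,-0.3],0],
    [-1,[0,0,-0.5],0],
    [-1,[0,0,-0.7],0],
    [-1,[0,0,-0.9],0],
    [-1,[0,0,-1],0],
    [-1,[0,0,-1],0],
    [-1,[0,0,-1],0],
    [-1,[0,0,-1],0],
    [-1,[0,0,-1],0],
    [-1,[0,0,-1],0],
  ],
)

```text
time: 12.87
tool_pos: [0.5027, -0.3009, 0.2403]
tool_rot: [-0.002, 0.0, 1.0, 0.001]
contact_force: [-0.2, -0.4, -1.9]
gripper_width: 0.633
grasp_force: 63.6
```

```bash
python3 m.py w6.png
```

```text
[ 0.5027 -0.3009  0.2403] [ 0.5028 -0.301   0.2407] [-0.0013  0.      1.      0.001 ] 12.9167
[328 151  21  32 429] [338.8 167.6] [ 0.4949 -0.2821  0.01  ]
[ 37 195  23  28 512] [ 47.7 208.3] [ 0.5393 -0.5972  0.01  ]
[   31   254   577   146 36935] [324.4 352.4] [ 0.7303 -0.2968  0.01  ]
```

View pics/w6.png

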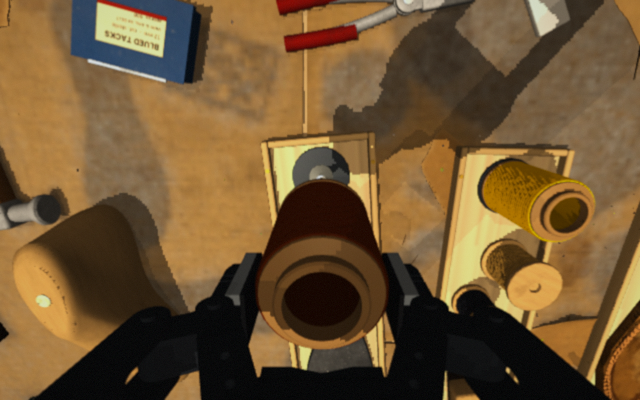

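Brown is held well. The black peg's washer is at (321,175). I'll carry it to the brown peg at (0.474, 0.1155).

Call:
arm_command(
  moves=[
    [-1,[0.05,0.2,0],0],
    [-1,[0.1,0.45,0],0],
    [-1,[0.15,0.7,0],0],
    [-1,[0.2,0.95,0],0],
    [-1,[0.2,1,0],0],
  ],
)

```text
time: 13.33
tool_pos: [0.472, -0.1472, 0.2415]
tool_rot: [-0.001, -0.002, 1.0, 0.002]
contact_force: [0.4, -0.2, -1.9]
gripper_width: 0.634
grasp_force: 63.8
```

Call:
arm_command(
  moves=[
    [-1,[0,0.25,0],0],
    [-1,[0,0.5,0],0],
    [-1,[0,0.75,0],0],
    [-1,[0,1,0],0],
  ],
)

```text
time: 13.67
tool_pos: [0.4731, -0.0002, 0.2423]
tool_rot: [-0.0, 0.0, 1.0, -0.0]
contact_force: [1.0, 0.6, -1.3]
gripper_width: 0.637
grasp_force: 64.0
```

Call:
arm_command(
  moves=[
    [-1,[0,0.25,0],0],
    [-1,[0,0.5,0],0],
    [-1,[0,0.7,0],0],
    [-1,[0,0.777,0],0],
    [-1,[0,0.777,0],0],
    [-1,[0,0.777,0],0],
    [-1,[0,0.777,0],0],
    [-1,[0,0.777,0],0],
    [-1,[0,0.777,0],0],
    [-1,[0,0.777,0],0],
    [-1,[0,0.777,0],0],
    [-1,[0,0.777,0],0],
  ],
)

```text
time: 14.67
tool_pos: [0.4735, 0.1146, 0.2428]
tool_rot: [0.0, 0.0, 1.0, -0.0]
contact_force: [0.1, -0.8, -0.7]
gripper_width: 0.63
grasp_force: 64.0
```

```bash
python3 m.py w7.png
python3 - <<'E'
from h import *
s=manip.state();w=manip.grab_frame('wrist'); f=w['frame']
# washer visible rows: dark extents per row near column 321
for v in range(136,186,4):
    r=f[v,270:370].astype(int); d=np.where(r.sum(1)<260)[0]+270
    print(v,(d.min(),d.max(),len(d)) if len(d) else None)
print(proj(w,[.474,.1155,.01]), s['tool_pos'], manip.state()['contact_force'])
q=[proj(w,[.474+.028*np.cos(a),.1155+.028*np.sin(a),.01]) for a in A]; print(np.min(q,0),np.max(q,0))
E
```

```text
[0.4735 0.1146 0.2428] [0.4735 0.1147 0.2428] [ 0.e+00  3.e-04  1.e+00 -0.e+00] 14.7167
[ 479  127   76   67 2656] [508.8 154.6] [0.4535 0.3102 0.01  ]
[312 147  40  37 810] [333.8 162.4] [0.4615 0.1276 0.01  ]
[544 155  30  33 727] [558.9 171.2] [0.4713 0.3661 0.01  ]
[    0   253   622   147 39254] [300.  353.5] [0.7064 0.087  0.01  ]
136 (np.int64(327), np.int64(369), 43)
140 (np.int64(276), np.int64(369), 42)
144 (np.int64(276), np.int64(369), 34)
148 (np.int64(276), np.int64(369), 41)
152 (np.int64(275), np.int64(369), 52)
156 (np.int64(275), np.int64(369), 56)
160 (np.int64(275), np.int64(369), 61)
164 (np.int64(275), np.int64(369), 64)
168 (np.int64(275), np.int64(369), 55)
172 (np.int64(275), np.int64(366), 49)
176 (np.int64(275), np.int64(351), 40)
180 (np.int64(274), np.int64(350), 57)
184 (np.int64(274), np.int64(349), 55)
[322.18396415 174.10863106] [0.47353539 0.11474859 0.24284986] [ 0.27514275 -0.07150955 -1.10206328]
[295.84922133 147.68911038] [348.51885387 199.31537313]
```

The washer's top and right edges match the predicted peg position within about 1 mm. I'll lower and release.

Call:
arm_command(
  moves=[
    [-1,[0,0.008,0],0],
    [-1,[0,0.008,0.15],0],
    [-1,[0,0.008,0.3],0],
    [-1,[0,0.008,0.45],0],
    [-1,[0,0.008,0.58],0],
    [-1,[0,0.008,0.68],0],
    [-1,[0,0.008,0.76],0],
    [-1,[0,0.008,0.82],0],
    [-1,[0,0.008,0.86],0],
    [-1,[0,0.008,0.89],0],
    [-1,[0,0.008,0.92],0],
    [-1,[0,0.008,0.94],0],
    [-1,[0,0.008,0.95],0],
    [-1,[0,0.008,0.96],0],
    [-1,[0,0.008,0.965],0],
    [-1,[0,0.008,0.965],0],
  ],
)

```text
time: 16.1
tool_pos: [0.4736, 0.1163, 0.0982]
tool_rot: [0.0, -0.0, 1.0, 0.0]
contact_force: [-1.3, -0.3, -2.1]
gripper_width: 0.635
grasp_force: 64.0
```

Call:
arm_command(
  moves=[
    [-1,[0,0,0.015],0],
    [-1,[0,0,0.015],0],
    [1,[0,0,0.015],0],
    [1,[0,0,0.015],0],
    [1,[0,0,0.015],0],
    [1,[0,0,0.015],0],
    [1,[0,0,0.015],0],
    [1,[0,0,0.015],0],
    [1,[0,0,-0.1],0],
    [1,[0,0,-0.3],0],
    [1,[0,0,-0.5],0],
    [1,[0,0,-0.7],0],
    [1,[0,0,-0.9],0],
    [1,[0,0,-1],0],
    [1,[0,0,-1],0],
    [1,[0,0,-1],0],
    [1,[0,0,-1],0],
    [1,[0,0,-1],0],
    [1,[0,0,-1],0],
    [1,[0,0,-1],0],
  ],
)

```text
time: 17.77
tool_pos: [0.4729, 0.1162, 0.2465]
tool_rot: [-0.001, 0.0, 1.0, -0.0]
contact_force: [-0.1, 0.1, -0.8]
gripper_width: 1.003
grasp_force: 0.0
```

Run:
```python
from h import *
w=manip.grab_frame('wrist'); save(w,'w8.png'); print(manip.state()['tool_pos'],manip.state()['time'])
for k in('spool_brown','spool_black'): print(k,[(np.round(d['extent']).tolist(),round(d['confidence'],2)) for d in manip.search_frame(w,k)][:3])
for n,x,y in(('brown',.4736,.116),('black',.4505,.301)):
    print(n,box(w,x,y).round(0), box(w,x,y,.02).round(0), fit([(w,np.array(manip.search_frame(w,'spool_'+n)[0]['extent']))],[x,y]))
```

```text
[0.47303087 0.11620562 0.2468395 ] 17.8167
spool_brown [([287.0, 148.0, 356.0, 225.0], 0.79), ([0.0, 270.0, 38.0, 399.0], 0.73)]
spool_black [([466.0, 126.0, 584.0, 203.0], 0.97), ([470.0, 0.0, 593.0, 56.0], 0.88)]
brown [288. 147. 355. 228.] [286. 148. 356. 232.] (array([0.47184316, 0.11607564]), array([ 0.36606857, -2.09782022, -0.36604264,  1.19944115]))
black [469. 124. 586. 202.] [473. 125. 596. 206.] (array([0.45174411, 0.29889247]), array([ 1.04482108, -0.62825639, -0.65286554,  0.4379507 ]))
```

Brown's box fits the seated position. Next, hover over black at about (0.4515, 0.299).

Call:
arm_command(
  moves=[
    [1,[0.05,0.25,0],0],
    [1,[0.1,0.5,0],0],
    [1,[0.147,0.75,0],0],
    [1,[0.147,1,0],0],
    [1,[0.147,1,0],0],
  ],
)

```text
time: 18.43
tool_pos: [0.4505, 0.2711, 0.2482]
tool_rot: [0.0, -0.003, 1.0, 0.001]
contact_force: [-0.2, 0.2, -0.1]
gripper_width: 0.997
grasp_force: 0.0
```

Call:
arm_command(
  moves=[
    [1,[0,0.15,0],0],
    [1,[0,0.22,0],0],
    [1,[0,0.22,0],0],
    [1,[0,0.22,0],0],
    [1,[0,0.22,0],0],
    [1,[0,0.22,0],0],
    [1,[0,0.22,0],0],
    [1,[0,0.22,0],0],
    [1,[0,0.22,0],0],
  ],
)

```text
time: 19.18
tool_pos: [0.4516, 0.2988, 0.2481]
tool_rot: [0.0, 0.0, 1.0, -0.0]
contact_force: [-0.0, 0.4, -0.8]
gripper_width: 0.996
grasp_force: 0.0
```

Run:
```python
from h import *
w=manip.grab_frame('wrist'); save(w,'w9.png'); p=manip.state()['tool_pos'];print(p)
e=[d for d in manip.search_frame(w,'spool_black')]
print([(np.round(d['extent']).tolist(),round(d['confidence'],2)) for d in e][:3], box(w,.4515,.2995).round(0))
for d in e[:2]: print(fit([(w,np.array(d['extent']))],[.45,.3]))
# bore: dark ellipse inside neck
g=cv2.cvtColor(w['frame'],cv2.COLOR_RGB2HSV)
f=w['frame'].astype(int); m=((f[...,0]-f[...,2]>25)&(f[...,0]>70)).astype(np.uint8)
for u0 in(180,190,200,210): print(u0,''.join('#' if m[u0,u] else '.' for u in range(280,365)))
overlay(w,[('s',.4515,.2995)],(230,110,410,260),3,'o4.png')
```

```text
[0.45152984 0.29891209 0.24812563]
[([291.0, 143.0, 362.0, 225.0], 0.68), ([273.0, 0.0, 347.0, 78.0], 0.68)] [289. 146. 356. 226.]
(array([0.44980774, 0.30283592]), array([ 1.76348208,  0.58145457, -1.76395595, -0.57507772]))
(array([0.33632242, 0.29061853]), array([-1.02103769, -0.76817169,  1.02178882, 10.28519422]))
180 #################...##########################..###############..##########..########
190 ###############.###############.................................##############.######
200 #############################....................................#############.######
210 .###################.##############.........................#########################
```

View pics/o4.png

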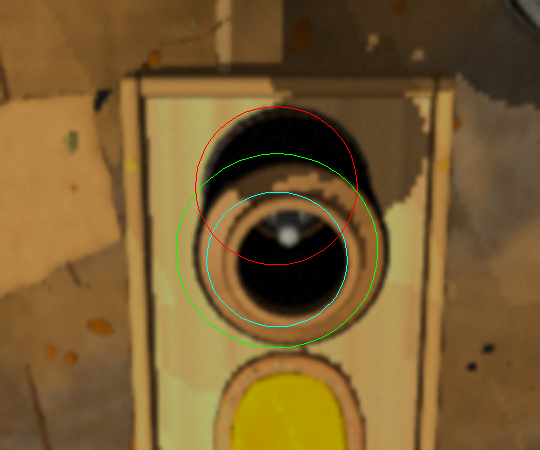

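Overlay versus picture: the black ring is actually about 4.5 px to the right, so y≈0.303. I'll shift by that, descend and grip.

Call:
arm_command(
  moves=[
    [1,[0,0.029,0.15],0],
    [1,[0,0.029,0.4],0],
    [1,[0,0.029,0.6],0],
    [1,[0,0.029,0.8],0],
    [1,[0,0.029,0.95],0],
    [1,[0,0.029,1],0],
    [1,[0,0.029,1],0],
    [1,[0,0.029,1],0],
  ],
)

```text
time: 19.95
tool_pos: [0.4519, 0.3038, 0.0989]
tool_rot: [0.0, 0.0, 1.0, 0.0]
contact_force: [-0.5, 0.2, 0.5]
gripper_width: 1.004
grasp_force: 0.0
```

Call:
arm_command(
  moves=[
    [1,[0,0,0.03],0],
    [1,[0,0,0.03],0],
    [-1,[0,0,0.03],0],
    [-1,[0,0,0.03],0],
    [-1,[0,0,0.03],0],
    [-1,[0,0,0.03],0],
    [-1,[0,0,0.03],0],
    [-1,[0,0,0.03],0],
    [-1,[0,0,0.03],0],
    [-1,[0,0,0.03],0],
    [-1,[0,0,0.03],0],
  ],
)

```text
time: 20.87
tool_pos: [0.4525, 0.3039, 0.095]
tool_rot: [0.001, 0.0, 1.0, 0.0]
contact_force: [0.6, -1.3, 5.5]
gripper_width: 0.631
grasp_force: 63.6
```

Call:
arm_command(
  moves=[
    [-1,[0,0,-0.1],0],
    [-1,[0,0,-0.3],0],
    [-1,[0,0,-0.5],0],
    [-1,[0,0,-0.7],0],
    [-1,[0,0,-0.9],0],
    [-1,[0,0,-1],0],
    [-1,[0,0,-1],0],
    [-1,[0,0,-1],0],
    [-1,[0,0,-1],0],
    [-1,[0,0,-1],0],
    [-1,[0,0,-1],0],
    [-1,[0,0,-1],0],
    [-1,[0,0,-1],0],
  ],
)

```text
time: 21.95
tool_pos: [0.4511, 0.3035, 0.2425]
tool_rot: [-0.001, -0.0, 1.0, -0.0]
contact_force: [-0.7, -0.5, -1.7]
gripper_width: 0.63
grasp_force: 63.5
```

```bash
cat > wash.py <<'E'
from h import *
import sys
x,y=map(float,sys.argv[1:3]); s=manip.state();w=manip.grab_frame('wrist');f=w['frame'].astype(int)
print(s['tool_pos'],s['tool_rot'].round(4),s['time'])
c=proj(w,[x,y,.01]);u=int(c[0]);v=int(c[1])
d=(f.max(2)<80)&(f.max(2)-f.min(2)<22)
for vv in range(v-36,v+14,3): print(vv,''.join('#' if d[vv,k] else '.' for k in range(u-45,u+46)))
q=[proj(w,[x+.028*np.cos(a),y+.028*np.sin(a),.01]) for a in A]; print('pred',c.round(1),np.min(q,0).round(1),np.max(q,0).round(1),'u from',u-45)
E
python3 wash.py .4515 .303
```

```text
[0.45107782 0.3034532  0.24248086] [-8.e-04 -0.e+00  1.e+00 -4.e-04] 21.95
138 ...........................................................................................
141 ...........................................................................................
144 ...........................................................................................
147 ...........................................................................................
150 ..................................########################.................................
153 .............................##################################............................
156 ..........................#....###################################.........................
159 ..............................#.#####################################......................
162 ...............................#######################################.....................
165 ..........................#..#.#########.....#...#######################...................
168 .............................#######.................####################..................
171 ...........................#.#####.....................##################..................
174 .......................##..##.###.......................#################..................
177 ......................#..########........................################..................
180 .......................##.#######..........######.......#################..................
183 ...................############............................#############...................
186 .....................##.........###########################........####....................
pred [321.2 174.5] [294.9 148. ] [347.6 199.7] u from 276
```

The yellow peg is confirmed at about (0.452, 0.303). Carry black to the black peg.

Call:
arm_command(
  moves=[
    [-1,[-0.05,-0.2,0],0],
    [-1,[-0.12,-0.45,0],0],
    [-1,[-0.2,-0.7,0],0],
    [-1,[-0.27,-0.95,0],0],
    [-1,[-0.35,-1,0],0],
  ],
)

```text
time: 22.42
tool_pos: [0.5043, 0.1494, 0.2436]
tool_rot: [0.0, 0.002, 1.0, -0.001]
contact_force: [0.5, 0.5, -1.4]
gripper_width: 0.628
grasp_force: 63.8
```

Call:
arm_command(
  moves=[
    [-1,[0,-0.25,0],0],
    [-1,[0,-0.5,0],0],
    [-1,[0,-0.75,0],0],
    [-1,[0,-1,0],0],
  ],
)

```text
time: 22.75
tool_pos: [0.5039, 0.0022, 0.2436]
tool_rot: [0.0, -0.0, 1.0, 0.0]
contact_force: [0.2, -0.3, -0.2]
gripper_width: 0.625
grasp_force: 63.9
```

Call:
arm_command(
  moves=[
    [-1,[0,-0.25,0],0],
    [-1,[0,-0.5,0],0],
    [-1,[0,-0.75,0],0],
    [-1,[0,-1,0],0],
  ],
)

```text
time: 23.08
tool_pos: [0.5038, -0.1481, 0.2437]
tool_rot: [0.0, -0.0, 1.0, 0.0]
contact_force: [1.3, -0.1, -1.7]
gripper_width: 0.63
grasp_force: 63.9
```

Call:
arm_command(
  moves=[
    [-1,[0,-0.25,0],0],
    [-1,[0,-0.5,0],0],
    [-1,[0,-0.75,0],0],
    [-1,[0,-0.9,0],0],
    [-1,[0,-1,0],0],
    [-1,[0,-1,0],0],
    [-1,[0,-1,0],0],
    [-1,[0,-1,0],0],
    [-1,[0,-1,0],0],
    [-1,[0,-1,0],0],
    [-1,[0,-1,0],0],
    [-1,[0,-1,0],0],
    [-1,[0,-1,0],0],
  ],
)

```text
time: 24.17
tool_pos: [0.504, -0.296, 0.2437]
tool_rot: [0.0, -0.0, 1.0, -0.0]
contact_force: [0.8, 0.8, -1.5]
gripper_width: 0.632
grasp_force: 64.0
```

```bash
python3 wash.py .504 -.302
```

```text
[ 0.50403655 -0.29599101  0.24365235] [ 1.e-04 -3.e-04  1.e+00 -0.e+00] 24.1667
137 ...........................................................................................
140 ...........................................................................................
143 ...........................................................................................
146 ...................................................####....................................
149 ...........................................................####............................
152 .............................................................#####.........................
155 .............................................................########......................
158 ............................................................###########....................
161 .............................................##..........################..................
164 ......................................................####################.................
167 ........................................................##################.................
170 ..........................................................#################................
173 ...........................................................################................
176 .............................................####..........################................
179 ............................................######........################.................
182 ..............................................................###########..................
185 ..............................#.............###############............#...................
pred [315.8 173.5] [289.5 147.1] [342.1 198.6] u from 270
```

Run:
```python
from h import *
w=manip.grab_frame('wrist');f=w['frame'].astype(int)
for v in(160,168,174): print(v,[int(x) for x in f[v,278:354].sum(1)//3])
for y in(-.302,-.300,-.298):print(y,proj(w,[.504,y,.01]),proj(w,[.504,y,.072]))
```

```text
160 [196, 195, 197, 200, 201, 201, 203, 205, 204, 205, 205, 206, 193, 128, 91, 90, 92, 93, 90, 92, 91, 90, 89, 91, 92, 90, 89, 87, 88, 87, 86, 87, 85, 86, 85, 84, 83, 82, 82, 81, 81, 83, 80, 80, 82, 80, 79, 79, 79, 78, 77, 75, 77, 76, 73, 64, 54, 46, 35, 30, 30, 31, 30, 27, 47, 89, 110, 116, 116, 115, 115, 114, 114, 117, 118, 118]
168 [197, 195, 196, 197, 198, 201, 202, 202, 204, 200, 165, 111, 92, 93, 92, 92, 91, 90, 90, 90, 91, 90, 89, 89, 86, 86, 86, 86, 95, 117, 133, 135, 132, 131, 129, 127, 121, 117, 117, 112, 107, 103, 101, 99, 97, 96, 94, 94, 83, 60, 34, 32, 43, 55, 69, 75, 73, 73, 73, 71, 70, 69, 50, 36, 30, 27, 36, 74, 108, 116, 116, 114, 114, 116, 116, 117]
174 [200, 197, 195, 196, 198, 199, 200, 202, 203, 198, 146, 101, 92, 91, 92, 90, 90, 89, 90, 90, 90, 88, 86, 88, 85, 84, 92, 115, 142, 147, 147, 148, 145, 149, 168, 201, 222, 214, 205, 195, 170, 157, 143, 115, 98, 91, 92, 91, 87, 88, 82, 76, 74, 75, 73, 72, 71, 71, 73, 70, 69, 68, 68, 66, 69, 68, 63, 98, 178, 195, 193, 193, 190, 188, 189, 189]
-0.302 [315.96138598 173.51032022] [314.870718   188.59243472]
-0.3 [317.83917321 173.50968626] [317.12200983 188.59164575]
-0.298 [319.71695381 173.50904709] [319.37329154 188.59085322]
```

Washer centre at u≈316.6 gives peg y=-0.3012, x=0.504. I'll lower with that correction.

Call:
arm_command(
  moves=[
    [-1,[0,-0.035,0],0],
    [-1,[0,-0.035,0.15],0],
    [-1,[0,-0.035,0.3],0],
    [-1,[0,-0.035,0.45],0],
    [-1,[0,-0.035,0.58],0],
    [-1,[0,-0.035,0.68],0],
    [-1,[0,-0.035,0.76],0],
    [-1,[0,-0.035,0.82],0],
    [-1,[0,-0.035,0.86],0],
    [-1,[0,-0.035,0.89],0],
    [-1,[0,-0.035,0.92],0],
    [-1,[0,-0.035,0.94],0],
    [-1,[0,-0.035,0.955],0],
    [-1,[0,-0.035,0.965],0],
    [-1,[0,-0.035,0.973],0],
    [-1,[0,-0.035,0.973],0],
  ],
)

```text
time: 25.6
tool_pos: [0.504, -0.3017, 0.0976]
tool_rot: [0.0, -0.0, 1.0, -0.0]
contact_force: [-0.7, -0.1, -1.9]
gripper_width: 0.63
grasp_force: 64.0
```

Call:
arm_command(
  moves=[
    [-1,[0,0,0.015],0],
    [-1,[0,0,0.015],0],
    [1,[0,0,0.015],0],
    [1,[0,0,0.015],0],
    [1,[0,0,0.015],0],
    [1,[0,0,0.015],0],
    [1,[0,0,0.015],0],
    [1,[0,0,0.015],0],
    [1,[0,0,-0.1],0],
    [1,[0,0,-0.3],0],
    [1,[0,0,-0.5],0],
    [1,[0,0,-0.7],0],
    [1,[0,0,-0.9],0],
    [1,[0,0,-1],0],
    [1,[0,0,-1],0],
    [1,[0,0,-1],0],
    [1,[0,0,-1],0],
    [1,[0,0,-1],0],
    [1,[0,0,-1],0],
    [1,[0,0,-1],0],
  ],
)

```text
time: 27.27
tool_pos: [0.5034, -0.3013, 0.2459]
tool_rot: [-0.001, -0.0, 1.0, 0.001]
contact_force: [0.2, 0.0, -0.4]
gripper_width: 0.997
grasp_force: 0.0
```

Run:
```python
from h import *
w=manip.grab_frame('wrist'); save(w,'w10.png'); print(manip.state()['tool_pos'],manip.state()['time'])
for n,x,y in(('black',.504,-.3012),('yellow',.514,-.1)):
    e=manip.search_frame(w,'spool_'+n); print(n,box(w,x,y).round(0),[(np.round(d['extent']).tolist(),round(d['confidence'],2)) for d in e][:2])
    if e: print(fit([(w,np.array(e[0]['extent']))],[x,y]))
```

```text
[ 0.50354568 -0.30137097  0.24628926] 27.3167
black [287. 147. 355. 228.] [([286.0, 147.0, 355.0, 226.0], 0.59), ([306.0, 229.0, 372.0, 371.0], 0.31)]
(array([ 0.50301689, -0.30170645]), array([ 0.36381003, -0.72423355, -0.36384437,  0.56411378]))
yellow [480. 156. 597. 239.] [([478.0, 157.0, 590.0, 240.0], 0.76)]
(array([ 0.51519661, -0.10445664]), array([-2.42114992,  0.02111471,  0.99535965,  0.06217866]))
```

Black is seated. Back to the yellow spool on the spare peg at (0.514, -0.1005).

Call:
arm_command(
  moves=[
    [1,[-0.03,0.25,0],0],
    [1,[-0.07,0.5,0],0],
    [1,[-0.07,0.75,0],0],
    [1,[-0.07,1,0],0],
    [1,[-0.07,1,0],0],
  ],
)

```text
time: 27.83
tool_pos: [0.5143, -0.1466, 0.2475]
tool_rot: [0.0, -0.003, 1.0, 0.001]
contact_force: [1.2, -0.8, -0.4]
gripper_width: 1.0
grasp_force: 0.0
```

Call:
arm_command(
  moves=[
    [1,[0,0.2,0],0],
    [1,[0,0.34,0],0],
    [1,[0,0.34,0],0],
    [1,[0,0.34,0],0],
    [1,[0,0.34,0],0],
    [1,[0,0.34,0],0],
    [1,[0,0.34,0],0],
    [1,[0,0.34,0],0],
    [1,[0,0.34,0],0],
  ],
)

```text
time: 28.58
tool_pos: [0.5144, -0.1013, 0.2476]
tool_rot: [-0.0, 0.0, 1.0, -0.0]
contact_force: [-0.2, -0.3, -0.6]
gripper_width: 0.998
grasp_force: 0.0
```

Run:
```python
from h import *
w=manip.grab_frame('wrist'); print(manip.state()['tool_pos'],manip.state()['time'])
for n,x,y in(('yellow',.514,-.1),):
    e=manip.search_frame(w,'spool_'+n); print(n,box(w,x,y).round(0),[(np.round(d['extent']).tolist(),round(d['confidence'],2)) for d in e][:2])
    if e: print(fit([(w,np.array(e[0]['extent']))],[x,y]))
h=cv2.cvtColor(w['frame'],cv2.COLOR_RGB2HSV); m=((h[...,1]>215)&(h[...,2]>70))[120:250,270:380]; 
ys,xs=np.where(m); print(np.percentile(xs,[.5,99.5])+270,np.percentile(ys,[.5,99.5])+120)
```

```text
[ 0.51440532 -0.1011201   0.24753225] 28.6333
yellow [289. 145. 357. 226.] [([288.0, 148.0, 353.0, 226.0], 0.67)]
(array([ 0.51526657, -0.10224734]), array([-0.85878595, -1.98277099,  0.85904766,  1.47098581]))
[290. 353.] [149. 225.]
```

Call:
arm_command(
  moves=[
    [1,[0,0,0.15],0],
    [1,[0,0,0.4],0],
    [1,[0,0,0.6],0],
    [1,[0,0,0.8],0],
    [1,[0,0,0.95],0],
    [1,[0,0,1],0],
    [1,[0,0,1],0],
    [1,[0,0,1],0],
  ],
)

```text
time: 29.35
tool_pos: [0.5149, -0.1009, 0.0984]
tool_rot: [0.0, 0.0, 1.0, -0.0]
contact_force: [0.5, 0.6, 0.6]
gripper_width: 1.001
grasp_force: 0.0
```

Call:
arm_command(
  moves=[
    [1,[0,0,0.03],0],
    [1,[0,0,0.03],0],
    [-1,[0,0,0.03],0],
    [-1,[0,0,0.03],0],
    [-1,[0,0,0.03],0],
    [-1,[0,0,0.03],0],
    [-1,[0,0,0.03],0],
    [-1,[0,0,0.03],0],
    [-1,[0,0,0.03],0],
    [-1,[0,0,0.03],0],
    [-1,[0,0,0.03],0],
  ],
)

```text
time: 30.27
tool_pos: [0.5155, -0.1011, 0.0945]
tool_rot: [0.001, -0.0, 1.0, -0.0]
contact_force: [-0.7, -1.4, 6.3]
gripper_width: 0.628
grasp_force: 63.7
```

Call:
arm_command(
  moves=[
    [-1,[0,0,-0.1],0],
    [-1,[0,0,-0.3],0],
    [-1,[0,0,-0.5],0],
    [-1,[0,0,-0.7],0],
    [-1,[0,0,-0.9],0],
    [-1,[0,0,-1],0],
    [-1,[0,0,-1],0],
    [-1,[0,0,-1],0],
    [-1,[0,0,-1],0],
  ],
)

```text
time: 31.02
tool_pos: [0.5133, -0.1002, 0.2405]
tool_rot: [-0.002, -0.0, 1.0, 0.001]
contact_force: [0.2, 0.2, -2.2]
gripper_width: 0.628
grasp_force: 63.7
```

Call:
arm_command(
  moves=[
    [-1,[0.05,0.2,0],0],
    [-1,[0.15,0.45,0],0],
    [-1,[0.25,0.7,0],0],
    [-1,[0.35,0.9,0],0],
    [-1,[0.417,1,0],0],
    [-1,[0.417,1,0],0],
  ],
)

```text
time: 31.52
tool_pos: [0.449, 0.0521, 0.2399]
tool_rot: [-0.003, -0.002, 1.0, 0.001]
contact_force: [0.0, -0.4, -2.5]
gripper_width: 0.623
grasp_force: 64.0
```

Call:
arm_command(
  moves=[
    [-1,[0,0.25,0],0],
    [-1,[0,0.5,0],0],
    [-1,[0,0.75,0],0],
    [-1,[0,1,0],0],
  ],
)

```text
time: 31.85
tool_pos: [0.4512, 0.2001, 0.2407]
tool_rot: [-0.002, 0.001, 1.0, -0.001]
contact_force: [0.7, -0.3, -2.7]
gripper_width: 0.631
grasp_force: 64.3
```

Call:
arm_command(
  moves=[
    [-1,[0,0.25,0],0],
    [-1,[0,0.5,0],0],
    [-1,[0,0.65,0],0],
    [-1,[0,0.69,0],0],
    [-1,[0,0.69,0],0],
    [-1,[0,0.69,0],0],
    [-1,[0,0.69,0],0],
    [-1,[0,0.69,0],0],
    [-1,[0,0.69,0],0],
    [-1,[0,0.69,0],0],
    [-1,[0,0.69,0],0],
    [-1,[0,0.69,0],0],
  ],
)

```text
time: 32.85
tool_pos: [0.452, 0.3025, 0.2433]
tool_rot: [0.0, 0.0, 1.0, 0.0]
contact_force: [-0.2, 0.1, -1.8]
gripper_width: 0.628
grasp_force: 64.4
```

```bash
python3 wash.py .452 .303 | sed -n '1p;5,$p'
```

```text
[0.45200762 0.3025461  0.24329725] [2.e-04 3.e-04 1.e+00 1.e-04] 32.85
146 .............................................######........................................
149 ..................................#########################................................
152 .............................###################################...........................
155 ..........................#########################################........................
158 .......................###############################################.....................
161 ......................#################################################....................
164 ....................######################......#########################..................
167 ...................##################................####################..................
170 ...................################.................######################.................
173 ..................################...................#####################.................
176 ...................###############..................######################.................
179 ...................################........#######......##################.................
182 ....................################......#...........###################..................
185 .....................######.....................................#######....................
pred [321.9 173.5] [295.6 147.1] [348.2 198.7] u from 276
```

The washer is centred on the prediction. I'll lower and release.

Call:
arm_command(
  moves=[
    [-1,[0,0.003,0],0],
    [-1,[0,0.003,0.15],0],
    [-1,[0,0.003,0.3],0],
    [-1,[0,0.003,0.45],0],
    [-1,[0,0.003,0.58],0],
    [-1,[0,0.003,0.68],0],
    [-1,[0,0.003,0.76],0],
    [-1,[0,0.003,0.82],0],
    [-1,[0,0.003,0.86],0],
    [-1,[0,0.003,0.89],0],
    [-1,[0,0.003,0.92],0],
    [-1,[0,0.003,0.94],0],
    [-1,[0,0.003,0.955],0],
    [-1,[0,0.003,0.965],0],
    [-1,[0,0.003,0.973],0],
    [-1,[0,0.003,0.973],0],
  ],
)

```text
time: 34.23
tool_pos: [0.4519, 0.3033, 0.0972]
tool_rot: [0.0, 0.0, 1.0, 0.0]
contact_force: [0.3, -0.3, -2.6]
gripper_width: 0.624
grasp_force: 64.4
```

Call:
arm_command(
  moves=[
    [-1,[0,0,0.015],0],
    [-1,[0,0,0.015],0],
    [1,[0,0,0.015],0],
    [1,[0,0,0.015],0],
    [1,[0,0,0.015],0],
    [1,[0,0,0.015],0],
    [1,[0,0,0.015],0],
    [1,[0,0,0.015],0],
    [1,[0,0,-0.1],0],
    [1,[0,0,-0.3],0],
    [1,[0,0,-0.5],0],
    [1,[0,0,-0.7],0],
    [1,[0,0,-0.9],0],
    [1,[0,0,-1],0],
    [1,[0,0,-1],0],
    [1,[0,0,-1],0],
    [1,[0,0,-1],0],
    [1,[0,0,-1],0],
    [1,[0,0,-1],0],
    [1,[0,0,-1],0],
  ],
)

```text
time: 35.9
tool_pos: [0.4513, 0.303, 0.2455]
tool_rot: [-0.001, 0.0, 1.0, -0.001]
contact_force: [-0.0, -0.8, -1.4]
gripper_width: 0.999
grasp_force: 0.0
```

Run:
```python
from h import *
s=manip.state(); print(s['tool_pos'],s['time'])
w=manip.grab_frame('wrist')
ps=[manip.grab_frame(n) for n in('scene','side')]
for q in[w]+ps:
  for n,x,y in(('black',.504,-.3015),('yellow',.452,.303),('brown',.473,.116)):
    e=manip.search_frame(q,'spool_'+n); print(n,box(q,x,y).round(0),[(np.round(d['extent']).tolist(),round(d['confidence'],2)) for d in e][:3])
im=np.hstack([cv2.resize(p['frame'][120:320,180:420],None,fx=1.6,fy=1.6,interpolation=cv2.INTER_CUBIC) for p in ps])
cv2.imwrite('pics/final.png',cv2.cvtColor(im,cv2.COLOR_RGB2BGR))
```

```text
[0.45132646 0.30302087 0.2455362 ] 35.9
black [-423.  195. -193.  284.] [([271.0, 0.0, 342.0, 78.0], 0.96)]
yellow [288. 147. 356. 228.] [([290.0, 146.0, 354.0, 229.0], 0.57)]
brown [ 66. 167. 177. 251.] [([70.0, 168.0, 177.0, 246.0], 0.66)]
black [377. 234. 405. 281.] [([379.0, 237.0, 407.0, 282.0], 0.81), ([195.0, 173.0, 220.0, 206.0], 0.68)]
yellow [233. 159. 253. 193.] [([232.0, 161.0, 252.0, 193.0], 0.67)]
brown [270. 177. 291. 214.] [([269.0, 176.0, 293.0, 216.0], 0.64)]
black [347. 263. 376. 309.] [([348.0, 268.0, 380.0, 308.0], 0.96), ([190.0, 144.0, 215.0, 183.0], 0.6)]
yellow [234. 128. 256. 163.] [([237.0, 130.0, 256.0, 163.0], 0.96)]
brown [264. 161. 287. 199.] [([266.0, 162.0, 287.0, 198.0], 0.85)]
```

View pics/final.png

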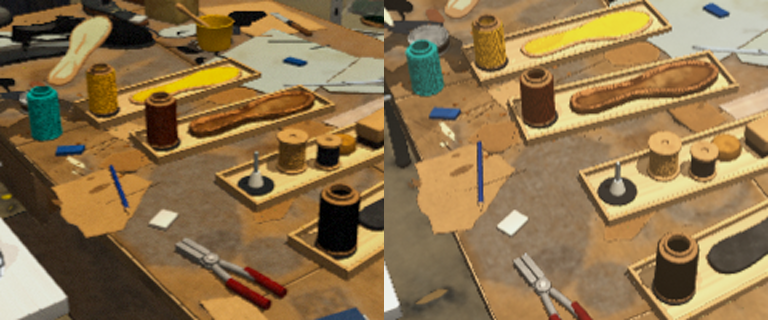

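The final crops show yellow, brown and black upright on the pegs of the trays with their own colours, and the spare peg empty. The detected boxes match the seated models. Handing in.

```bash
python3 -c "
from plant import manip
print(manip.job_done())"
```

```text
the job is handed in; nothing more can be done
None
```

I changed the three spools round and handed the job in after about 36 s of robot time: black, yellow and brown each stand upright on the peg of their own colour's tray, by the final pictures; the verdict was not shown.

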